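Press a push nut home on a splint rivet post

ROBOT

A 6-joint arm with a two-finger parallel gripper is mounted at the origin on the work surface. World frame = base frame: x ahead of the robot, y to its left, z up, the work surface at z = 0. Lengths are in mm, angles in rad, forces in N, time in s.
With the tool pointing down it reaches from about 275 to 1000 mm from the base axis. Payload 8.4 kg.
Tool frame: the origin (TCP) lies on the centre line of the jaws, within the pads' length; the fingertips stand r.tip_reach ahead of it and the grasp point (between the pads) lies 11 mm behind it (r.tip_reach is the distance from the TCP to the fingertips, in mm); z points along the fingers, y is the line along which they close (so a half turn about z gives the same grasp; the last joint's range is limited). The gripper opens to 85 mm and grips with 20 to 120 N. Pads are 22 mm wide; open, the fingers measure 114 mm over their backs; the gripper's body (76 mm by 85 mm) begins 54 mm behind the grasp point. The pads swing forward as they close: fully open they stand 13 mm farther back than shut.
Start: joints at [-1.224, 0.353, 1.633, -0, 1.155, -0.002], TCP at [213.605, -587.368, 239.281] pointing down, gripper open.
Joint ranges: [-2.63, 2.63], [-0.92, 2.1], [0.06, 2.66], [-1.3, 4.44], [0, 2.69], [-3.02, 3.02]. Speed limits (rad/s): [2.22, 2.22, 2.79, 3.14, 3.14, 3.14].

INTERFACE

Orientations are given as [roll, pitch, yaw] about the fixed x, y, z axes, in that order (R = Rz(yaw) Ry(pitch) Rx(roll)).
In Python, from rig import r gives the robot as it stands.
- The arm moves only by the tool carry_out, never from a script. Its argument "targets" is a list of rows, each an object with "dp": the shift along the tool's x, y, z in mm, a list of three; "yaw": the turn about the tool's z in degrees. A call has 1 to 12 rows; each row is the pose to reach, as a shift and turn from the pose commanded when the call began, along the tool's axes at that moment; what a row does not reach only later rows make up. A row lasts 1/8 s, in which the tool goes at most 62.5 mm and 10.7 degrees, less where a joint would pass 70% of its speed; a pose out of reach is approached as far as the arm can. A call with a gripper value outside its range is refused whole. "fingers" is the opening, from -1 (shut) to 1 (fully open), so that 0 is half open, set as the call begins (left out, the last holds). The fingers move at their own pace and stop on an object; "grip_force" is the grip in N (left out, the last holds). Time passes only in rows, so rows that repeat a pose let the fingers close. It gives the time, the measured TCP pose, the force, the opening and the grip force at its end, in the units of the state.
- r.sense(): the state, without advancing time (a new reading comes with each control period).
- r.grab_frame(name): name is "side" or "top" or "wrist"; returns the picture (384x512x3 uint8, red, green, blue); there is no depth.
- r.get_calibration(name): a dict with "fx", "fy", "cx", "cy" (pixels), "rvec" (rotation vector, rad) and "tvec" (3), from world to camera coordinates, as OpenCV has them. Camera axes: x right, y down, z forward; pixel columns grow to the right and rows downward; lengths in mm; the calibration is good to about 2 mm. A picture is of the moment at which its call begins: read the wrist's pose just before it. get_calibration takes no time and is no camera call; for the wrist camera it gives the pose at the moment of the call.
- r.sign_off(): hands the job in; it is judged then, once.
The state is a dict: "clock": time; "qpos": joint angles; "qvel": joint speeds; "joint_efforts": joint torques, N m; "eef_pos": TCP position; "tcp_rot": TCP orientation; "contact_force": force on the tool from outside, world axes, zero at the start; "wrist_torque": the same for the moment, N m; "opening": opening from 0.0 (shut) to 1.0 (fully open); "grasp_force": force on a finger pad.
Only numpy, scipy, OpenCV 4.12 (cv2) and the standard library are available. Lean on these libraries where they do the work, as an engineer would, in place of code of your own. Each camera call takes 0.05 s, during which the arm holds its last target. There are 200 camera calls.

TASK

Fix the finger gutter to its post: pick up the loose toothed push nut, put it flange down over the plain chrome post that stands up through the gutter's flat tab, and press it straight down until its flange is fully home on the tab. Finish tight with a push of about 20 N (at least 17 N, never more than 24 N), then let go; leave the canister, bending iron and dowel alone.

Things in the scene. Friction and masses are not known exactly. Their poses are not given: they have to be found in the camera images.
- nut_mid (a point): Loose bright-steel push nut, standing flange down on the counter: round flange 36 mm across, 4 mm thick at the bottom; round collar 26 mm across from 4 to 18 mm up; toothed 12 mm bore right through; 60 g. This point is on its axis, half-way up, 9 mm above its underside; z is up along the bore. Grip it by the collar; fingertips may rest on the flange.
- seat (a point): Where the post comes through the top face of the sky-blue gutter's flat tab (46 by 44 mm, 60 mm above the counter). The nut is home when its underside lies on this face: nut_mid 9 mm above this point. z is up along the post. The half-pipe gutter (72 mm long, 37 mm wide, rising 14 mm above the tab) begins 24 mm along local +x, so put the fingers at local +y and -y.
- tip (a point): Top of the plain upright chrome post, 26 mm above seat; 12 mm across, its top 5 mm tapered to 6 mm. The nut drops on freely for about 10 mm; then its teeth bite, and it slides only under a push of about 7 to 14 N (unknown beforehand) and stays where it is left. When the flange meets the tab the force climbs steeply: 17 to 24 N there is home and tight, more spoils the splint.
- stand: Grey setting stand, fixed; foot 150 by 70 mm, from -40 to +110 mm along local x; origin on the counter under the post. Tab, gutter and post ride together on its stiff sprung anvil: after the first 1 N it gives straight down 1 mm per 12 N (4 mm at most), so seat and tip sink a little while the nut is pressed, and spring back after.
- nut: The same push nut; this origin is at the centre of its underside.
- canister: Bystander: closed amber glass jar with a black screw top, 60 mm across, 75 mm tall; origin at the centre of its underside.
- iron: Bystander: stainless bending iron with a black grip, lying along its local x, 190 mm long, 24 mm wide, 16 mm high; origin on the counter near its middle.
- dowel: Bystander: walnut forming dowel with round ends, lying along its local x, 148 mm long, 28 mm thick; origin on the counter at its middle.
- anvil (a joint): How far (m) the stand's sprung anvil is pushed down: 0 at rest, 0.004 at its bottom. It follows the load on post and tab: 1 N plus 12 N per mm, so 17 N is at 1.34 mm and 24 N at 1.92 mm; finer than this reading's noise, so go by the force felt at the hand.
Mind the look-alikes: they are no part of the job. Of the things that look like the nut, take the one that is nearest to the robot's base at the start.

How it is judged:
By the outcome, as a careful person would: the job done as asked, in the order asked, and still so for the second after the job is handed in, with the robot touching nothing.
It also fails if it takes over 50 s, if anything falls off the work surface, if the arm or the gripper's body presses on something with over 40 N, if the wrist force passes 120 N, or if a joint passes its speed limit or range.

## Working session

There is one attempt and no reset: what is moved stays moved. The work goes in short steps, Python scripts to look and compute and a tool call to move; the robot and the scene stay as the last step left them, time stands still between calls to the robot, and variables do not carry over. Pictures are saved under pics/ and viewed, at most 10 in all, crops included, and the job is handed in when it is done.

Besides the shell and the picture viewer there is one more tool, called after "Request:" as name(argument=value, ...) on one line, values as JSON. carry_out: Moves the arm, as the interface text tells. Its arguments: {"type":"object","properties":{"targets":{"type":"array","items":{"type":"object","properties":{"dp":{"type":"array","items":{"type":"number"}},"yaw":{"type":"number"}}}},"fingers":{"type":"number"},"grip_force":{"type":"number"}},"required":["targets"]}

```bash
mkdir -p pics; cat > h.py <<'E'
import numpy as np, cv2
from rig import r
def cal(n):
    c=r.get_calibration(n); K=np.array([[c['fx'],0,c['cx']],[0,c['fy'],c['cy']],[0,0,1.]])
    R=cv2.Rodrigues(np.array(c['rvec'],float))[0]; return K,R,np.array(c['tvec'],float).ravel()
def ray(c,u,v,z):
    K,R,t=c; o=-R.T@t; d=R.T@np.linalg.solve(K,[u,v,1.]); return o+d*(z-o[2])/d[2]
def proj(c,p):
    K,R,t=c; q=K@(R@np.array(p,float)+t); return q[:2]/q[2]
def grab(n,f):
    c=cal(n); im=cv2.cvtColor(np.array(r.grab_frame(n)),cv2.COLOR_RGB2BGR); cv2.imwrite(f,im); return im,c
E
python3 - <<'E'
from h import *
a,_=grab('top','pics/t0.png'); b,_=grab('side','pics/s0.png')
s=r.sense(); print(s['clock'],s['eef_pos'],s['tcp_rot'],s['opening'],r.tip_reach)
for n in('top','side'):
    K,R,t=cal(n); print(n,K[0,0],-R.T@t)
E
```

```text
0.1 [ 213.45512561 -586.94997712  238.61878193] [-3.14026885e+00 -1.62366398e-06  3.48782314e-01] 0.9975694887859774 8.0
top 479.4379529065556 [ 571.57659909    1.81258315 1381.67846326]
side 457.81542397488994 [  438.37283706 -1065.30392905   804.8896693 ]
```

View pics/t0.png

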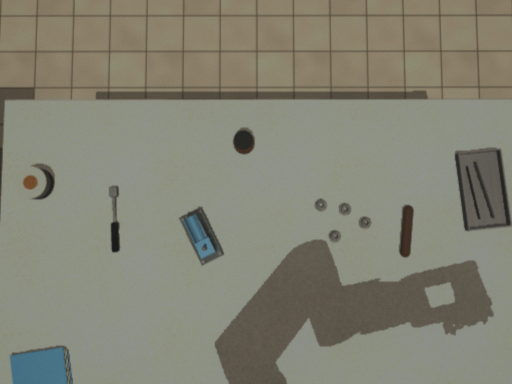

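View pics/s0.png

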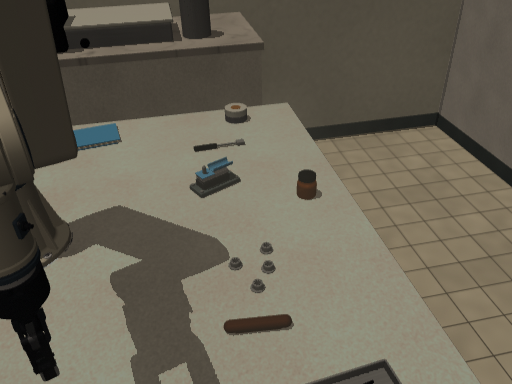

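The top view shows four nut-like pieces near (320,205), (345,209), (365,222) and (335,236), and the stand near (202,237). I'll measure each one's distance to the base and enlarge them.

```bash
python3 - <<'E'
from h import *
t=cal('top'); s=cal('side')
for p in [(320,205),(345,209),(365,222),(335,236)]:
    q=ray(t,*p,9); print(p,q.round(1),np.hypot(*q[:2]).round(1),proj(s,q).round(1))
print(ray(t,205,246,86).round(1),'O',proj(t,[0,0,0]))
a=cv2.imread('pics/t0.png'); b=cv2.imread('pics/s0.png')
f=lambda i,x,y,w,h,k:cv2.resize(i[y:y+h,x:x+w],(w*k,h*k),interpolation=cv2.INTER_CUBIC)
A=f(a,305,190,75,60,5); B=f(a,170,200,75,60,5); C=f(b,220,235,75,60,5); D=f(b,180,145,75,60,5)
cv2.imwrite('pics/c0.png',np.vstack([np.hstack([A,B]),np.hstack([C,D])]))
E
```

```text
(320, 205) [ 637.  -173.5    9. ] 660.2 [265.5 246.8]
(345, 209) [ 625.4 -245.     9. ] 671.7 [267.4 266. ]
(365, 222) [ 588.1 -301.6    9. ] 660.9 [257.7 284.6]
(335, 236) [ 548.5 -215.2    9. ] 589.2 [235.  262.9]
[523.8 146.6  86. ] O [259.96337789 434.14609525]
```

View pics/c0.png

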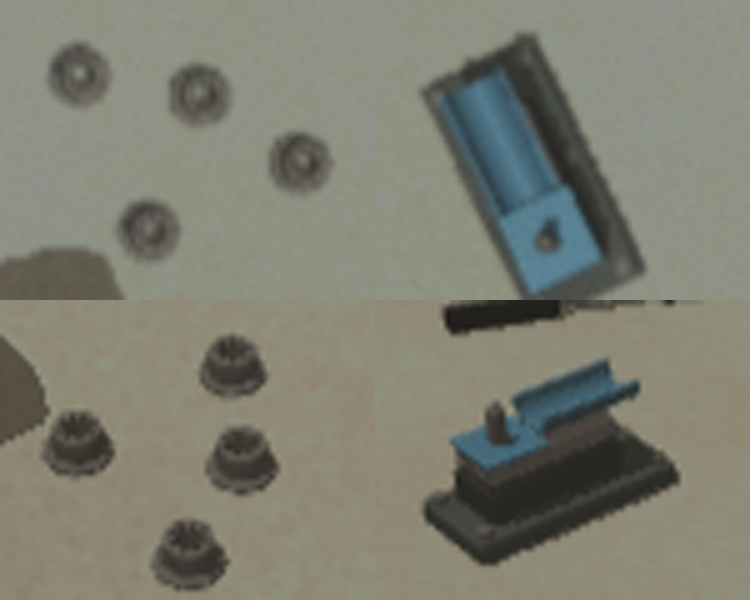

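Candidates at (320,205), (345,209), (365,222) and (335,236) look identical. The one at (335,236) is 589 mm from the base and the others are at least 660 mm, so it's the right one. Next I'll get the stand yaw and the post position from both views.

```bash
python3 - <<'E'
from h import *
t=cal('top'); s=cal('side')
a=cv2.imread('pics/t0.png')[200:270,170:245]; hsv=cv2.cvtColor(a,cv2.COLOR_BGR2HSV)
m=cv2.inRange(hsv,(95,80,60),(115,255,255)); ys,xs=np.nonzero(m)
P=np.array([ray(t,x+170,y+200,62)[:2] for x,y in zip(xs,ys)],np.float32)
rc=cv2.minAreaRect(P); print(rc); bp=cv2.boxPoints(rc); print(bp)
# triangulate tip: top crop (549,228)? side crop tip (495,404)
us,vs=180+(495-375)/5,145+(405-300)/5
for ut,vt in [(170+(552-375)/5,200+227/5),(170+(547-375)/5,200+238/5)]:
    o1=ray(t,ut,vt,0);d1=ray(t,ut,vt,100)-o1;o2=ray(s,us,vs,0);d2=ray(s,us,vs,100)-o2
    k=np.linalg.lstsq(np.c_[d1,-d2],o2-o1,rcond=None)[0]; print((o1+k[0]*d1).round(1),(o2+k[1]*d2).round(1))
K,R,tt=cal('wrist'); st=r.sense(); from scipy.spatial.transform import Rotation as Ro
T=Ro.from_euler('xyz',st['tcp_rot']).as_matrix(); print('cam in tool',T.T@(-R.T@tt-st['eef_pos']),'cam z in tool',T.T@R[2],'cam x',T.T@R[0],K)
T=Ro.from_euler('xyz',[np.pi,0,.349]).as_matrix()
print('to nut',T.T@(np.array([548.5,-215.2,0])-st['eef_pos']))
E
```

```text
((552.3211669921875, 166.08087158203125), (116.83721923828125, 43.18975067138672), 25.591833114624023)
[[490.3057  160.32281]
 [508.96182 121.37025]
 [614.3367  171.83893]
 [595.68054 210.7915 ]]
[525.4 145.4  86.9] [519.2 146.   87.2]
[519.5 148.2  85.9] [519.4 148.2  85.9]
cam in tool [  72.10353815    0.37723893 -134.36688243] cam z in tool [-2.84103426e-01 -2.46364117e-04  9.58793608e-01] cam x [-7.64086519e-04  9.99999708e-01  3.05430139e-05] [[323.51173704   0.         257.3883206 ]
 [  0.         323.51173704 190.2643808 ]
 [  0.           0.           1.        ]]
to nut [ 441.96971797 -234.76771871  238.61878193]
```

Request:
carry_out(targets=[{"dp":[20,-11,0],"yaw":0},{"dp":[65,-35,10],"yaw":-1},{"dp":[120,-64,25],"yaw":-2},{"dp":[175,-93,40],"yaw":-3},{"dp":[230,-122,55],"yaw":-4},{"dp":[285,-151,70],"yaw":-5},{"dp":[340,-180,85],"yaw":-6},{"dp":[390,-207,95],"yaw":-6},{"dp":[425,-226,105],"yaw":-6},{"dp":[442,-235,109],"yaw":-6},{"dp":[442,-235,109],"yaw":-6},{"dp":[442,-235,109],"yaw":-6}], fingers=0.1, grip_force=80)

```text
clock: 1.6
eef_pos: [548.0, -216.0, 130.5]
tcp_rot: [3.142, 0.0, 0.453]
contact_force: [-0.2, 0.1, -1.1]
opening: 0.551
grasp_force: 0.0
```

```bash
python3 - <<'E'
from h import *
im,c=grab('wrist','pics/w1.png'); s=r.sense(); print(s['clock'],s['eef_pos'],s['tcp_rot'],s['opening'],s['contact_force'])
print(proj(c,[548.5,-215.2,18]),proj(c,[548.5,-215.2,0]))
E
```

```text
1.65 [ 547.95332991 -216.36512343  130.59864406] [3.14138479e+00 1.67369426e-04 4.52446146e-01] 0.5543889763992846 [-0.15632585  0.86327947  0.07000651]
[256.37041991 187.92491417] [256.43610355 182.03185575]
```

View pics/w1.png

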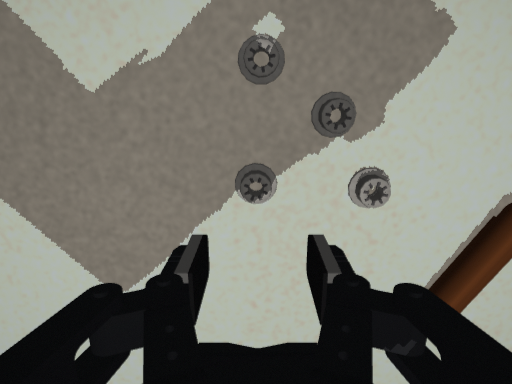

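The wrist view shows the chosen nut centred at (256,185), within 2 px of the prediction. The jaws are in line with it, so I'll descend.

Request:
carry_out(targets=[{"dp":[0,-0.5,25],"yaw":0},{"dp":[0,-0.5,60],"yaw":0},{"dp":[0,-0.5,90],"yaw":0},{"dp":[0,-0.5,106],"yaw":0},{"dp":[0,-0.5,113],"yaw":0},{"dp":[0,-0.5,116],"yaw":0},{"dp":[0,-0.5,116],"yaw":0}])

```text
clock: 2.52
eef_pos: [548.9, -215.3, 14.9]
tcp_rot: [3.141, -0.001, 0.453]
contact_force: [0.5, -0.3, 0.5]
opening: 0.554
grasp_force: 0.0
```

Request:
carry_out(targets=[{"dp":[0,0,0],"yaw":0},{"dp":[0,0,0],"yaw":0},{"dp":[0,0,0],"yaw":0},{"dp":[0,0,0],"yaw":0},{"dp":[0,0,0],"yaw":0},{"dp":[0,0,0],"yaw":0}], fingers=-1, grip_force=80)

```text
clock: 3.28
eef_pos: [549.0, -215.2, 15.5]
tcp_rot: [3.141, -0.001, 0.454]
contact_force: [-2.3, -0.1, 7.8]
opening: 0.26
grasp_force: 78.1
```

Request:
carry_out(targets=[{"dp":[0,0,-15],"yaw":0},{"dp":[0,0,-50],"yaw":0},{"dp":[0,0,-90],"yaw":0},{"dp":[5,-25,-115],"yaw":0},{"dp":[20,-75,-120],"yaw":0},{"dp":[35,-130,-120],"yaw":0},{"dp":[50,-185,-120],"yaw":0},{"dp":[65,-240,-120],"yaw":0},{"dp":[82,-290,-120],"yaw":0},{"dp":[93,-323,-120],"yaw":0},{"dp":[98,-338,-120],"yaw":0},{"dp":[98,-338,-120],"yaw":0}])

```text
clock: 4.78
eef_pos: [488.6, 132.2, 134.8]
tcp_rot: [3.141, -0.001, 0.455]
contact_force: [0.5, -0.2, 0.2]
opening: 0.259
grasp_force: 78.6
```

Request:
carry_out(targets=[{"dp":[0,0,0],"yaw":0},{"dp":[0,0,0],"yaw":0}])

```text
clock: 5.03
eef_pos: [488.6, 130.7, 134.3]
tcp_rot: [3.142, 0.0, 0.452]
contact_force: [-0.2, 0.1, -0.4]
opening: 0.258
grasp_force: 78.6
```

```bash
python3 - <<'E'
from h import *
im,c=grab('wrist','pics/w2.png'); s=r.sense(); print(s['clock'],s['eef_pos'],s['tcp_rot'],s['opening'],s['contact_force'],s['grasp_force'])
b,_=grab('side','pics/s2.png')
print('tip',proj(c,[520.5,147,86]),'seat',proj(c,[520.5,147,60]))
print('side',proj(cal('side'),[520.5,147,86]))
cv2.imwrite('pics/w2v.png',np.hstack([im,cv2.resize(b[100:232,130:226],(280,384),interpolation=cv2.INTER_CUBIC)]))
E
```

```text
5.075 [488.61787284 130.78170449 134.27872337] [3.14152484e+00 1.53880505e-04 4.52085067e-01] 0.2634505267202774 [0.93768204 0.50532543 0.06107559] 78.59495284035802
tip [255.5545998  160.40424517] seat [255.77326485 152.57666747]
side [204.40756806 166.13448976]
```

View pics/w2v.png

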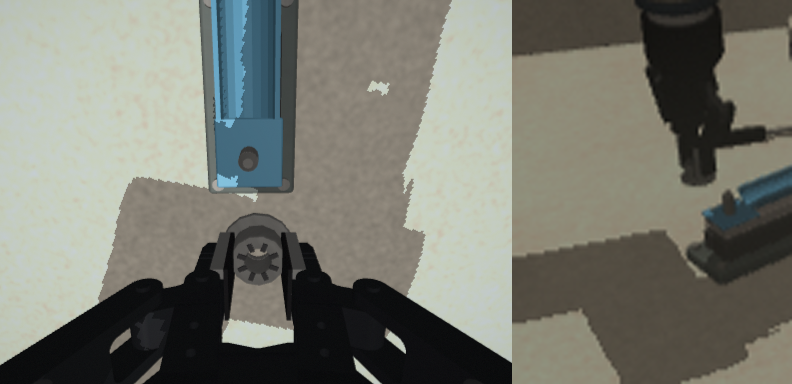

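The held nut is level in the grip, with its flange near (258,235). The post is at about (248,160), roughly 7 px left of the prediction. I'll enlarge both for precise numbers.

```bash
python3 - <<'E'
from h import *
im=cv2.imread('pics/w2.png')
g=lambda x,y,w,h,k:cv2.resize(im[y:y+h,x:x+w],(w*k,h*k),interpolation=cv2.INTER_CUBIC)
A=g(205,110,95,90,4);B=g(210,205,95,90,4)
o=np.hstack([A,B]); o=np.clip(o.astype(float)*1.6,0,255).astype(np.uint8)
for i in range(0,o.shape[1],40): cv2.line(o,(i,0),(i,6),(0,0,255),1)
for i in range(0,o.shape[0],40): cv2.line(o,(0,i),(6,i),(0,0,255),1)
cv2.imwrite('pics/c2.png',o)
E
```

```text
(no output)
```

View pics/c2.png

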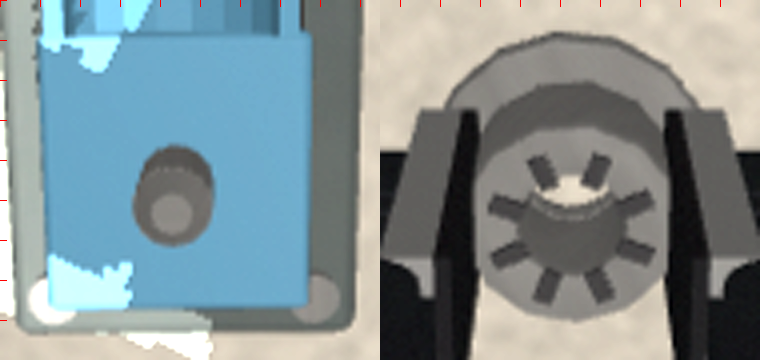

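```bash
python3 - <<'E'
from h import *
c=cal('wrist'); s=r.sense(); e=np.array(s['eef_pos']); y=s['tcp_rot'][2]
tip=ray(c,248.0,163.5,86); nut=ray(c,258.0,260.75,e[2]-15.5+18)
X=np.array([np.cos(y),np.sin(y)]);Y=np.array([np.sin(y),-np.cos(y)])
for n,d in(('tip-nut',tip-nut),('tip-tcp',tip-e),('nut-tcp',nut-e)): print(n,X@d[:2],Y@d[:2])
print(tip,nut,e)
# stand yaw from tab edges at z=60
f=lambda u,v:ray(c,205+u/4,110+v/4,60)
for p,q in(((42,80),(50,305)),((309,40),(306,303)),((42,36),(309,34)),((50,306),(305,304))):
    d=f(*p)-f(*q); print(np.degrees(np.arctan2(d[1],d[0])), np.linalg.norm(d))
print('tabctr y',[X@(f(*p)-tip)[:2] for p in((175,35),(178,305))],[Y@(f(*p)-tip)[:2] for p in((47,200),(307,200))],np.degrees(y))
E
```

```text
tip-nut 34.40670853970346 -5.651808357261839
tip-tcp 33.991544462734176 -5.086774293500972
nut-tcp -0.4151640769692786 0.5650340637608654
[516.95242746 150.35725933  86.        ] [488.47447523 130.23834368 136.75394364] [488.60098914 130.92799499 134.25394364]
25.81951039955586 37.25611223066535
26.451817869665163 43.154800321595005
116.28777364367767 42.13431571457807
116.33606790069055 42.721148063107975
tabctr y [np.float64(23.33057599814268), np.float64(-20.943751203337463)] [np.float64(-21.204295010196393), np.float64(21.331056202683154)] 25.911820572274557
```

Request:
carry_out(targets=[{"dp":[8,-1,0],"yaw":0},{"dp":[20,-3,0],"yaw":0},{"dp":[30,-5,0],"yaw":0},{"dp":[34.3,-5.5,5],"yaw":0},{"dp":[34.3,-5.5,15],"yaw":0},{"dp":[34.3,-5.5,22],"yaw":0},{"dp":[34.3,-5.5,25],"yaw":0},{"dp":[34.3,-5.5,25],"yaw":0},{"dp":[34.3,-5.5,25],"yaw":0}])

```text
clock: 6.25
eef_pos: [517.0, 151.7, 109.5]
tcp_rot: [3.142, -0.0, 0.453]
contact_force: [-0.6, -0.1, -1.0]
opening: 0.262
grasp_force: 78.6
```

```bash
python3 - <<'E'
from h import *
s=r.sense(); print(s['clock'],s['eef_pos'],s['contact_force'])
b,c=grab('side','pics/s3.png'); w,cw=grab('wrist','pics/w3.png')
e=s['eef_pos']; print('nut under ctr',proj(c,[e[0],e[1],e[2]-15.5]),'tip',proj(c,[516.95,150.36,86]))
A=cv2.resize(b[140:200,175:235],(480,480),interpolation=cv2.INTER_CUBIC)
B=cv2.resize(w[200:320,218:298],(320,480),interpolation=cv2.INTER_CUBIC)
cv2.imwrite('pics/c3.png',np.clip(np.hstack([A,B])*1.5,0,255).astype(np.uint8))
E
```

```text
6.25 [517.02767941 151.73165694 109.50647186] [-0.61853565 -0.05655641 -1.02235812]
nut under ctr [202.87239074 163.25734717] tip [203.12455122 165.73260817]
```

View pics/c3.png

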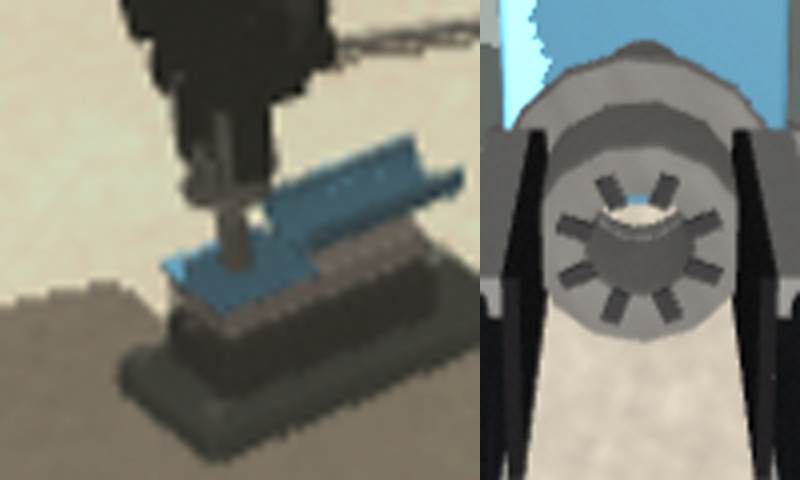

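The side crop has the nut flange at x≈226 and the post at x≈234, which could mean 2–3 mm of offset. I'll measure it with pixel profiles.

```bash
python3 - <<'E'
from h import *
b=cv2.imread('pics/s3.png'); w=cv2.imread('pics/w3.png'); c=cal('side'); cw=cal('wrist'); e=np.array(r.sense()['eef_pos'])
print('gray side'); 
for v in range(158,176): print(v,cv2.cvtColor(b,cv2.COLOR_BGR2GRAY)[v,194:214], (b[v,194:214,0].astype(int)-b[v,194:214,2]))
p=np.array([516.95,150.36]); y=.4525; X=np.array([np.cos(y),np.sin(y)])
for k in(-2,0,2,4): print(k,'base far edge px',proj(cw,[*(p+X*(6+k)),60]))
print(w[206:216,259].tolist())
print('d px per mm X',proj(c,[*(p+X*10),86])-proj(c,[*p,86]), 'seat',proj(c,[*p,60]))
E
```

```text
gray side
158 [135 136 137  46  30  44  40  37  47  49  28  28  28  28  27 101 135 136
 135 136] [-23 -21 -20  -6  -5  -6  -6  -5  -6  -7  -4  -5  -5  -5  -5 -17 -22 -21
 -21 -22]
159 [136 136 138  78  30  51  45  32  47  49  29  28  28  28  28  77 135 137
 136 136] [-22 -21 -20 -12  -5  -7  -7  -6  -6  -7  -5  -5  -4  -4  -5 -13 -22 -21
 -21 -22]
160 [136 137 137 127  66  46  48  49  41  48  31  28  27  28  28  69 135 137
 136 135] [-21 -21 -19 -20 -11  -7  -7  -7  -6  -7  -5  -4  -5  -4  -5 -11 -23 -21
 -20 -22]
161 [138 138 138 136  87  45  47  49  40  49  31  28  28  28  28  94 135 136
 136 103] [-19 -20 -19 -21 -15  -6  -7  -8  -6  -6  -4  -4  -4  -5  -4 -15 -22 -21
 -21  -5]
162 [139 138 138 120  62  44  46  48  40  48  35  28  33  33  44 128 104 103
  80  63] [-20 -21 -20 -19 -10  -7  -6  -7  -6  -7  -5  -4  -5  -5  -7 -20  -5  -5
   3  14]
163 [138 137 138  98  51  46  46  49  44  47  46  45  47  47  46  80  63  62
  50  51] [-19 -21 -19 -15  -7  -7  -8  -7  -6  -7  -7  -6  -7  -7  -6   2  14  14
  20  19]
164 [137 137 137 126  55  50  49  49  46  48  50  50  50  46  44  51  
[... 1680 characters left out ...]
53  54  55  55  54  54  57
  56  57] [-25 -17  19  54  23  23  23  23  23  18  17  18  22  22  24  23  22  24
  25   8]
175 [134 133  71  60  55  54  55  54  55  54  55  54  55  54  54  56  51  54
  58  57] [-25 -25  -9  18  23  22  24  23  24  24  24  23  24  24  23  25  21   8
  -1  -6]
-2 base far edge px [258.91820799 212.9237162 ]
0 base far edge px [258.92328002 209.81317333]
2 base far edge px [258.92838159 206.68451542]
4 base far edge px [258.93351295 203.53758377]
[[131, 110, 71], [131, 110, 71], [131, 111, 71], [120, 102, 68], [69, 67, 59], [54, 56, 57], [54, 55, 56], [53, 54, 55], [63, 66, 66], [75, 78, 79]]
d px per mm X [ 2.75036385 -1.07941911] seat [203.84835717 172.9412763 ]
```

The offset is just the camera's vertical lean. The predictions match both views within about 0.5 mm, so I'll descend onto the tapered tip and check the lateral force.

Request:
carry_out(targets=[{"dp":[0,0,3],"yaw":0},{"dp":[0,0,6],"yaw":0},{"dp":[0,0,9],"yaw":0},{"dp":[0,0,11],"yaw":0},{"dp":[0,0,13],"yaw":0},{"dp":[0,0,15],"yaw":0},{"dp":[0,0,15],"yaw":0},{"dp":[0,0,15],"yaw":0}])

```text
clock: 7.35
eef_pos: [517.0, 151.7, 94.3]
tcp_rot: [3.142, -0.0, 0.454]
contact_force: [-0.9, -0.2, 0.4]
opening: 0.264
grasp_force: 78.6
```

Request:
carry_out(targets=[{"dp":[0,0,1.5],"yaw":0},{"dp":[0,0,3],"yaw":0},{"dp":[0,0,4],"yaw":0},{"dp":[0,0,5],"yaw":0},{"dp":[0,0,6],"yaw":0},{"dp":[0,0,6],"yaw":0}])

```text
clock: 8.1
eef_pos: [517.6, 151.6, 88.7]
tcp_rot: [3.141, -0.001, 0.454]
contact_force: [2.8, -2.9, 2.3]
opening: 0.258
grasp_force: 78.9
```

Request:
carry_out(targets=[{"dp":[0,0,0.7],"yaw":0},{"dp":[0,0,1.4],"yaw":0},{"dp":[0,0,2.2],"yaw":0},{"dp":[0,0,3],"yaw":0}])

```text
clock: 8.6
eef_pos: [517.6, 151.7, 85.9]
tcp_rot: [3.141, -0.001, 0.454]
contact_force: [1.7, -3.0, 8.2]
opening: 0.261
grasp_force: 79.5
```

Request:
carry_out(targets=[{"dp":[0,0,0.8],"yaw":0},{"dp":[0,0,1.6],"yaw":0},{"dp":[0,0,2.4],"yaw":0},{"dp":[0,0,3.2],"yaw":0},{"dp":[0,0,4],"yaw":0}])

```text
clock: 9.22
eef_pos: [517.7, 151.7, 81.9]
tcp_rot: [3.141, -0.001, 0.454]
contact_force: [1.9, -4.1, 9.1]
opening: 0.262
grasp_force: 79.6
```

Request:
carry_out(targets=[{"dp":[0,0,0.8],"yaw":0},{"dp":[0,0,1.6],"yaw":0},{"dp":[0,0,2.4],"yaw":0}])

```text
clock: 9.6
eef_pos: [517.6, 151.7, 79.5]
tcp_rot: [3.141, -0.001, 0.454]
contact_force: [1.5, -4.4, 8.4]
opening: 0.261
grasp_force: 79.6
```

Request:
carry_out(targets=[{"dp":[0,0,0.5],"yaw":0},{"dp":[0,0,1],"yaw":0},{"dp":[0,0,1.5],"yaw":0},{"dp":[0,0,2],"yaw":0},{"dp":[0,0,2.5],"yaw":0}])

```text
clock: 10.22
eef_pos: [517.7, 151.7, 77.0]
tcp_rot: [3.141, -0.001, 0.454]
contact_force: [1.3, -3.5, 8.2]
opening: 0.258
grasp_force: 79.6
```

Request:
carry_out(targets=[{"dp":[0,0,0.4],"yaw":0},{"dp":[0,0,0.8],"yaw":0}])

```text
clock: 10.48
eef_pos: [517.7, 151.7, 76.2]
tcp_rot: [3.141, -0.001, 0.454]
contact_force: [2.5, -2.6, 9.1]
opening: 0.262
grasp_force: 79.6
```

Request:
carry_out(targets=[{"dp":[0,0,0.3],"yaw":0},{"dp":[0,0,0.6],"yaw":0}])

```text
clock: 10.72
eef_pos: [517.6, 151.7, 75.6]
tcp_rot: [3.141, -0.001, 0.454]
contact_force: [1.7, -4.2, 9.3]
opening: 0.26
grasp_force: 79.6
```

Request:
carry_out(targets=[{"dp":[0,0,0.3],"yaw":0},{"dp":[0,0,0.6],"yaw":0},{"dp":[0,0,0.6],"yaw":0}])

```text
clock: 11.1
eef_pos: [517.7, 151.7, 75.0]
tcp_rot: [3.141, -0.001, 0.454]
contact_force: [1.8, -3.3, 8.4]
opening: 0.26
grasp_force: 79.5
```

Request:
carry_out(targets=[{"dp":[0,0,0.3],"yaw":0},{"dp":[0,0,0.5],"yaw":0},{"dp":[0,0,0.5],"yaw":0}])

```text
clock: 11.48
eef_pos: [517.7, 151.7, 74.6]
tcp_rot: [3.141, -0.001, 0.454]
contact_force: [0.8, -4.0, 10.1]
opening: 0.261
grasp_force: 79.8
```

Request:
carry_out(targets=[{"dp":[0,0,0.2],"yaw":0},{"dp":[0,0,0.4],"yaw":0},{"dp":[0,0,0.4],"yaw":0}])

```text
clock: 11.85
eef_pos: [517.7, 151.7, 74.4]
tcp_rot: [3.141, -0.001, 0.454]
contact_force: [-0.7, -4.0, 13.0]
opening: 0.26
grasp_force: 80.1
```

Request:
carry_out(targets=[{"dp":[0,0,0.2],"yaw":0},{"dp":[0,0,0.4],"yaw":0},{"dp":[0,0,0.4],"yaw":0}])

```text
clock: 12.22
eef_pos: [517.7, 151.7, 74.2]
tcp_rot: [3.141, -0.001, 0.454]
contact_force: [-0.3, -4.7, 15.2]
opening: 0.26
grasp_force: 80.3
```

Request:
carry_out(targets=[{"dp":[0,0,0.2],"yaw":0},{"dp":[0,0,0.2],"yaw":0}])

```text
clock: 12.48
eef_pos: [517.7, 151.7, 74.1]
tcp_rot: [3.141, -0.001, 0.454]
contact_force: [-0.4, -5.5, 17.0]
opening: 0.259
grasp_force: 80.4
```

Request:
carry_out(targets=[{"dp":[0,0,0.3],"yaw":0},{"dp":[0,0,0.3],"yaw":0}])

```text
clock: 12.72
eef_pos: [517.7, 151.7, 73.9]
tcp_rot: [3.141, -0.001, 0.454]
contact_force: [-1.0, -5.0, 18.4]
opening: 0.263
grasp_force: 80.6
```

```bash
python3 - <<'E'
from h import *
for i in range(4):
    r.grab_frame('side'); s=r.sense(); print(s['clock'],s['eef_pos'].round(2),s['contact_force'].round(1))
E
```

```text
12.775 [517.7  151.67  73.93] [-1.2 -5.3 18.8]
12.825 [517.7  151.69  73.93] [-1.7 -5.2 17.5]
12.875 [517.69 151.69  73.92] [-1.2 -5.1 18.2]
12.925 [517.72 151.68  73.94] [-0.9 -4.7 18.1]
```

Request:
carry_out(targets=[{"dp":[0,0,0.3],"yaw":0},{"dp":[0,0,0.3],"yaw":0},{"dp":[0,0,0.3],"yaw":0}])

```text
clock: 13.3
eef_pos: [517.7, 151.7, 73.8]
tcp_rot: [3.141, -0.002, 0.454]
contact_force: [-2.1, -4.6, 19.3]
opening: 0.259
grasp_force: 80.8
```

```bash
python3 - <<'E'
from h import *
for i in range(4):
    r.grab_frame('side'); s=r.sense(); print(s['clock'],s['eef_pos'].round(2),s['contact_force'].round(1))
E
```

```text
13.35 [517.72 151.68  73.76] [-1.9 -5.7 19.9]
13.4 [517.69 151.69  73.75] [-1.5 -5.2 19.6]
13.45 [517.73 151.67  73.77] [-2.1 -5.  19.4]
13.5 [517.69 151.67  73.76] [-1.3 -4.9 19. ]
```

The push is steady at about 19.5 N and seated. I'll ease off partway, open the fingers, then rise.

Request:
carry_out(targets=[{"dp":[0,0,-0.7],"yaw":0},{"dp":[0,0,-1.5],"yaw":0},{"dp":[0,0,-1.5],"yaw":0}])

```text
clock: 13.88
eef_pos: [517.7, 151.7, 74.6]
tcp_rot: [3.141, -0.001, 0.454]
contact_force: [1.2, -5.1, 10.3]
opening: 0.255
grasp_force: 79.8
```

Request:
carry_out(targets=[{"dp":[0,0,0],"yaw":0},{"dp":[0,0,0],"yaw":0},{"dp":[0,0,0],"yaw":0},{"dp":[0,0,0],"yaw":0},{"dp":[0,0,0],"yaw":0}], fingers=0.1)

```text
clock: 14.5
eef_pos: [516.8, 151.7, 73.7]
tcp_rot: [-3.141, 0.0, 0.454]
contact_force: [-0.2, 0.6, 0.5]
opening: 0.542
grasp_force: 0.0
```

Request:
carry_out(targets=[{"dp":[0,0,-3],"yaw":0},{"dp":[0,0,-10],"yaw":0},{"dp":[0,0,-25],"yaw":0},{"dp":[0,0,-45],"yaw":0},{"dp":[0,0,-65],"yaw":0},{"dp":[0,0,-75],"yaw":0},{"dp":[0,0,-75],"yaw":0},{"dp":[0,0,-75],"yaw":0}])

```text
clock: 15.5
eef_pos: [516.5, 151.6, 148.3]
tcp_rot: [-3.141, 0.001, 0.453]
contact_force: [-0.5, -0.4, 0.0]
opening: 0.549
grasp_force: 0.0
```

```bash
python3 - <<'E'
from h import *
b,c=grab('side','pics/s4.png'); w,cw=grab('wrist','pics/w4.png'); s=r.sense(); print(s['clock'],s['eef_pos'],s['contact_force'],s['opening'])
A=cv2.resize(b[140:200,175:235],(384,384),interpolation=cv2.INTER_CUBIC)
cv2.imwrite('pics/c4.png',np.hstack([A,w[:,56:456]]))
E
```

```text
15.6 [516.41220151 151.58683931 148.07101373] [ 0.15270428 -0.67612485  0.8847367 ] 0.5509708023438068
```

View pics/c4.png

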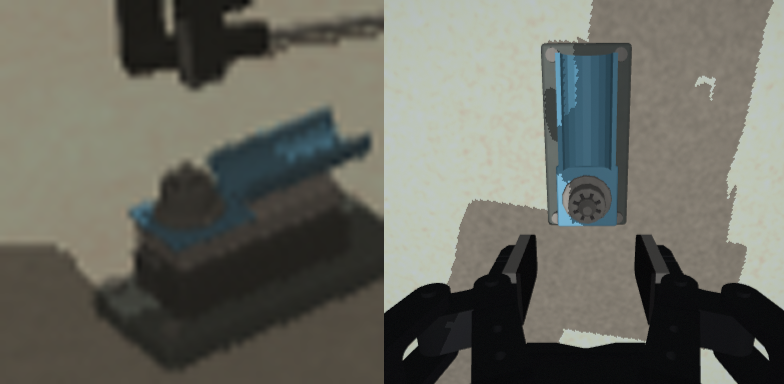

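The nut sits flat on the tab around the post, at (190,205) in the side crop and (587,200) in the wrist view. The gripper is clear of everything.

```bash
python3 -c "
from rig import r
print(r.sign_off())"
```

```text
the job is handed in; nothing more can be done
None
```

The push nut is fully home on the gutter tab, finished with a steady push of about 19.5 N and then released; I handed the job in at about 15.6 s, with the gripper clear and the canister, iron and dowel untouched.

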